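# Fetch the grease tin from behind the bottles

## Robot

A 6-joint arm with a two-finger parallel gripper is mounted at the origin on the work surface. World frame = base frame: x ahead of the robot, y to its left, z up, the work surface at z = 0. Lengths are in m, angles in rad, forces in N, time in s.
With the tool pointing down it reaches from about 0.35 to 0.775 m from the base axis. Payload 5.5 kg.
Tool frame: the origin (TCP) lies on the mounting face of the last link; the fingertips stand 173 mm ahead of it and the grasp point (between the pads) lies 155 mm ahead of it; z points along the fingers, y is the line along which they close (so a half turn about z gives the same grasp; the last joint's range is limited). The gripper opens to 85 mm and grips with 20 to 120 N. Pads are 22 mm wide; open, the fingers measure 114 mm over their backs; the gripper's body (76 mm by 85 mm) begins 54 mm behind the grasp point. The pads swing forward as they close: fully open they stand 13 mm farther back than shut.
Start: joints at [1, 0.313, 0.046, 1.304, 0, 1.431], TCP at [0.24, 0.522, 0.405] pointing down, gripper open.
Joint ranges: [-2.76, 2.76], [-0.86, 1.69], [-1.03, 1.26], [-2.2, 2.34], [-1.47, 1.5], [-3.14, 3.14]. Speed limits (rad/s): [2.57, 2.57, 3.14, 3.14, 3.14, 3.14].

## Interface

Orientations are given as a 3x3 rotation matrix whose columns are the frame's x, y, z axes.
In Python, from rig import telemetry, eyes, manip, finder gives the robot as it stands.
- The arm moves only by the shell command python3 -m pendant 'ROWS' [OPENING] [FORCE]. ROWS is text: rows parted by semicolons, each of 6 numbers parted by spaces: the shift along the tool's x, y, z in m, then the turn, a rotation vector about the tool's x, y, z in degrees. In form: dx dy dz ax ay az; .... A call has 1 to 8 rows; each row is the pose to reach, as a shift and turn from the pose commanded when the call began, along the tool's axes at that moment; what a row does not reach only later rows make up. A row lasts 1/8 s, in which the tool goes at most 62.5 mm and 10.7 degrees, less where a joint would pass 70% of its speed; a pose out of reach is approached as far as the arm can. A call with a gripper value outside its range is refused whole. OPENING is the closure, from -1 (fully open) to 1 (shut), set as the call begins (- or left out, the last holds). The fingers move at their own pace and stop on an object; FORCE is the grip in N (left out, the last holds). Time passes only in rows, so rows that repeat a pose let the fingers close. It gives the time, the measured TCP pose, the force, the opening and the grip force at its end, in the units of the state.
- telemetry.get_state(): the state, without advancing time (a new reading comes with each control period).
- eyes.grab_frame(name): name is "scene" or "side" or "wrist"; returns a dict with "image" (480x640x3 uint8, blue, green, red), "depth" (480x640 float32, m along the optical axis (not along the pixel's ray), 0 where there is no reading), "fovy" (degrees; the focal length in pixels is half the picture's height over the tangent of half this angle, whatever the lens; pixels are square), "cx", "cy" (the principal point, pixels), "extrinsics" (4x4, takes a point from world to camera coordinates). Camera axes: x right, y up, looking along -z (the intrinsics and any distortion apply to the point x, -y, -z); pixel columns grow to the right and rows downward; lengths in m; the calibration is good to about 2 mm. A picture is of the moment at which its call begins.
- manip.hand_in(): hands the job in; it is judged then, once.
Trained networks look in a picture, given as the dict that the camera call returned (one of the last four; its "shot" number tells which), for a name from the list of things; names that differ only in an ending like _2 or _b are one class to them, and where a whole thing is asked for, a point or a joint stands for the part that bears it (a point fixed in the world has none). Each returns a list of dicts, best first, with "confidence" (0 to 1); they miss things now and then, are a little off and sometimes report something else, mostly with a low value. They report only what shows in the picture. A call takes as long as a camera call.
- finder.recognise(picture, thing): "centre" ([x, y, z] in m, in world coordinates, good to about 4 mm: the middle of the surface that is visible of it).
- finder.outline_of(picture, thing): "pixels" (480x640 bool, what is visible of it).
The state is a dict: "time": time; "joint_pos": joint angles; "joint_vel": joint speeds; "joint_torque": joint torques, N m; "position": TCP position; "tool_rot": TCP orientation; "force": force on the tool from outside, world axes, zero at the start; "ft_torque": the same for the moment, N m; "grip_width": opening from 0.0 (shut) to 1.0 (fully open); "grasp_force": force on a finger pad.
Only numpy, scipy, OpenCV 4.12 (cv2) and the standard library are available. Lean on these libraries where they do the work, as an engineer would, in place of code of your own. Each camera call takes 0.05 s, during which the arm holds its last target. There are 200 camera calls.

## Task

The grease tin I need for the brake job is hemmed in at the back of the fluids tray by a round bottle, a square bottle and a spray can. Clear all three over onto the empty drip tray, then fetch the tin and stand it in the empty compartment of the work tray, next to the brake pads; after that put the bottles and the can back in the fluids tray, each where it stood at the start. Keep everything upright, and leave the cartons and the brake pads where they are.

Things in the scene. Friction and masses are not known exactly. Their poses are not given: they have to be found in the camera images.
- round_bottle: Closed black plastic bottle, paper band, round shoulders: 60 mm in diameter up to 104 mm, narrowing to a 28 mm neck at 128 mm, narrow round ribbed cap 32 mm in diameter from 134 to 160 mm (top). 0.26 kg. Origin: centre of its underside, z up. Can be held by its cap from above. At the start on one of the three places round the grease tin.
- square_bottle: Closed white plastic bottle, square, 60 x 60 mm up to 114 mm, then a 44 x 44 mm step to 124 mm and a round ribbed cap 40 mm in diameter from 130 to 160 mm (top). 0.28 kg. Origin: centre of its underside, z up, x and y square to its sides. Can be held by its cap from above. At the start on one of the three places round the grease tin.
- spray_can: Aluminium aerosol can, 65 mm in diameter up to 118 mm, short cone to 127 mm, smooth wide round cap 52 mm in diameter from 127 to 165 mm (top). 0.24 kg. Origin: centre of its underside, z up. Can be held by its cap from above. At the start on one of the three places round the grease tin.
- grease_tin: Low round steel tin, 57 mm in diameter, 60 mm high, 0.18 kg. Origin: centre of its underside, z up. At the start about 10 mm in front of the fluids tray's raised back, the three tall things 4 to 15 mm from it on its other sides: no room for fingers until they are gone. Then it can be held from above by its sides, across the tray's y.
- fluids_tray: Fixed grey steel tray, 170 mm (x) by 250 mm (y), floor 4 mm thick, lips 3 mm thick and 20 mm high; its back (+x, away from the robot) is raised to 70 mm. Origin: centre of its underside, x to its back, y to its left. The tin stands near x 44, y 0 mm; the three tall things near (34, 70), (34, -70) and (-23, 0) mm, in any order.
- drip_tray: Fixed dark steel tray, empty at the start, 150 mm (x) by 260 mm (y), floor 4 mm thick, lips 3 mm thick and 14 mm high. The three tall things fit on it in a row along its y, at -82, 0 and 82 mm. Origin: centre of its underside, x away from the robot, y to its left.
- work_tray: Fixed bright aluminium tray, 160 mm (x) by 235 mm (y), floor 4 mm thick, lips 3 mm thick and 25 mm high, a 25 mm high partition at y = 18 mm. The -y compartment holds the brake pads, the +y one is empty: inside 154 mm (x) by 95 mm (y), centre at x = 0, y = 67 mm. Origin: centre of its underside, x away from the robot, y to its left.
- bulb_carton: Bystander: upright cardboard carton 42 x 42 x 50 mm high in a front corner of the fluids tray. Origin: centre of its underside. Leave it there.
- plug_carton: Bystander: low cardboard carton 50 x 26 x 26 mm high in the other front corner of the fluids tray. Origin: centre of its underside. Leave it there.
- brake_pads: Bystander: a pair of brake pads lying face to face, 118 x 50 x 35 mm high, in the wider compartment of the work tray. Origin: centre of its underside. Leave it there.

How it is judged:
On the way, in this order (a step that is already met when the one before it is completed fails the run):
1. both bottles and the spray can stand released on the drip tray, the grease tin still in its place (x of round_bottle in the frame of drip_tray between -0.06 and 0.06 m and y of round_bottle in the frame of drip_tray between -0.115 and 0.115 m and z of round_bottle in the frame of drip_tray between 0 and 0.01 m and angle between each of round_bottle, square_bottle, spray_can's own z axis and vertical below 0.12 rad and x of square_bottle in the frame of drip_tray between -0.06 and 0.06 m and y of square_bottle in the frame of drip_tray between -0.115 and 0.115 m and z of square_bottle in the frame of drip_tray between 0 and 0.01 m and x of spray_can in the frame of drip_tray between -0.06 and 0.06 m and y of spray_can in the frame of drip_tray between -0.115 and 0.115 m and z of spray_can in the frame of drip_tray between 0 and 0.01 m and contact force between each of round_bottle, square_bottle, spray_can and the fingers below 0.2 N and linear speed of each of round_bottle, square_bottle, spray_can below 0.03 m/s and distance of grease_tin from where it was at the start of the episode below 0.03 m), for 0.2 s.
2. the grease tin stands released in the empty compartment of the work tray, the other three still on the drip tray (x of round_bottle in the frame of drip_tray between -0.06 and 0.06 m and y of round_bottle in the frame of drip_tray between -0.115 and 0.115 m and z of round_bottle in the frame of drip_tray between 0 and 0.01 m and angle between each of round_bottle, square_bottle, spray_can, grease_tin's own z axis and vertical below 0.12 rad and x of square_bottle in the frame of drip_tray between -0.06 and 0.06 m and y of square_bottle in the frame of drip_tray between -0.115 and 0.115 m and z of square_bottle in the frame of drip_tray between 0 and 0.01 m and x of spray_can in the frame of drip_tray between -0.06 and 0.06 m and y of spray_can in the frame of drip_tray between -0.115 and 0.115 m and z of spray_can in the frame of drip_tray between 0 and 0.01 m and x of grease_tin in the frame of work_tray between -0.06 and 0.06 m and y of grease_tin in the frame of work_tray between 0.03 and 0.105 m and z of grease_tin in the frame of work_tray between 0 and 0.01 m and contact force between grease_tin and the fingers below 0.2 N and linear speed of grease_tin below 0.03 m/s), for 0.2 s.
At the end, for the whole second after the job is handed in: The grease tin stands in the empty compartment of the work tray; the two bottles and the spray can stand in the fluids tray, each within 15 mm of where it stood at the start, turned any way; cartons and brake pads within 20 mm of where they were; all upright, released and at rest (x of grease_tin in the frame of work_tray between -0.06 and 0.06 m and y of grease_tin in the frame of work_tray between 0.03 and 0.105 m and z of grease_tin in the frame of work_tray between 0 and 0.01 m and angle between each of grease_tin, round_bottle, square_bottle, spray_can's own z axis and vertical below 0.12 rad and linear speed of each of grease_tin, round_bottle, square_bottle, spray_can below 0.02 m/s and distance of each of round_bottle, square_bottle, spray_can from where it was at the start of the episode below 0.015 m and distance of each of bulb_carton, plug_carton, brake_pads from where it was at the start of the episode below 0.02 m); the robot touches nothing.
It fails at once if the round bottle is tipped by more than about 35 degrees (angle between round_bottle's own z axis and vertical above 0.6 rad).
It fails at once if the square bottle is tipped by more than about 35 degrees (angle between square_bottle's own z axis and vertical above 0.6 rad).
It fails at once if the spray can is tipped by more than about 35 degrees (angle between spray_can's own z axis and vertical above 0.6 rad).
It fails at once if the grease tin is tipped by more than about 35 degrees (angle between grease_tin's own z axis and vertical above 0.6 rad).
It fails at once if a carton or the brake pads are pushed or carried off (more than 40 mm) (distance of any of bulb_carton, plug_carton, brake_pads from where it was at the start of the episode above 0.04 m).
It also fails if it takes over 141 s, if anything falls off the work surface, if the arm or the gripper's body presses on something with over 40 N, if the wrist force passes 120 N, or if a joint passes its speed limit or range.

## Working session

There is one attempt and no reset: what is moved stays moved. The work goes in short steps, Python scripts to look and compute and a shell command to move; the robot and the scene stay as the last step left them, time stands still between calls to the robot, and variables do not carry over. Pictures are saved under pics/ and viewed, at most 14 in all, crops included, and the job is handed in when it is done.

```bash
ls; mkdir -p pics; cat > h.py <<'E'
import numpy as np, cv2
from rig import telemetry, eyes, manip, finder
def K(p):
    f=p["image"].shape[0]/2/np.tan(np.radians(p["fovy"])/2); return f,p["cx"],p["cy"]
def cloud(p):
    f,cx,cy=K(p); d=p["depth"]; v,u=np.mgrid[:480,:640]
    c=np.stack([(u-cx)/f*d,-(v-cy)/f*d,-d,np.ones_like(d)],-1)
    w=c@np.linalg.inv(p["extrinsics"]).T
    w=w[...,:3]; w[d==0]=np.nan; return w
def st():
    s=telemetry.get_state(); print("t",round(s["time"],2),"pos",np.round(s["position"],4),"F",np.round(s["force"],1),"grip",s["grip_width"],s["grasp_force"]); print(np.round(s["tool_rot"],3)); print(np.round(s["joint_pos"],3)); return s
THINGS="round_bottle square_bottle spray_can grease_tin fluids_tray drip_tray work_tray bulb_carton plug_carton brake_pads".split()
E
python3 - <<'E'
from h import *
s=st()
ims=[]
for n in ("scene","side","wrist"):
    p=eyes.grab_frame(n); cv2.imwrite(f"pics/a_{n}.png",p["image"])
    w=cloud(p); print(n,[k for k in p],p["fovy"],np.round(np.linalg.inv(p["extrinsics"])[:3,3],3))
    for t in THINGS:
        r=finder.recognise(p,t); print(t,[(np.round(x["centre"],3).tolist(),round(x["confidence"],2)) for x in r[:2]])
E
```

```text
pics
t 0.0 pos [0.24   0.5223 0.4038] F [-0.2 -0.5 -1. ] grip 1.0030101977153558 0.0
[[-0.909  0.418 -0.001]
 [ 0.418  0.909 -0.002]
 [ 0.    -0.002 -1.   ]]
[1.    0.314 0.045 1.304 0.    1.431]
scene ['image', 'depth', 'fovy', 'cx', 'cy', 'extrinsics', 'shot'] 46.1541065454673 [1.085 0.6   0.968]
round_bottle [([0.544, 0.079, 0.109], 0.93)]
square_bottle [([0.561, -0.049, 0.111], 0.71)]
spray_can [([0.493, 0.003, 0.141], 0.74)]
grease_tin []
fluids_tray [([0.579, 0.047, 0.02], 0.85)]
drip_tray [([0.478, 0.32, 0.006], 0.63)]
work_tray [([0.54, -0.285, 0.012], 0.63)]
bulb_carton [([0.454, 0.088, 0.046], 0.59)]
plug_carton []
brake_pads [([0.556, -0.345, 0.041], 0.78)]
side ['image', 'depth', 'fovy', 'cx', 'cy', 'extrinsics', 'shot'] 43.939849600638944 [0.393 0.971 0.828]
round_bottle [([0.528, 0.085, 0.095], 0.86), ([0.515, -0.302, 0.013], 0.2)]
square_bottle [([0.532, -0.05, 0.118], 0.74)]
spray_can [([0.474, 0.02, 0.099], 0.67)]
grease_tin []
fluids_tray [([0.494, 0.065, 0.005], 0.83)]
drip_tray [([0.478, 0.331, 0.008], 0.85)]
work_tray [([0.517, -0.3, 0.014], 0.66)]
bulb_carton [([0.442, 0.098, 0.05], 0.76)]
plug_carton [([0.438, -0.091, 0.026], 0.49), ([0.497, 0.066, 0.008], 0.34)]
brake_pads [([0.546, -0.345, 0.038], 0.77)]
wrist ['image', 'depth', 'fovy', 'cx', 'cy', 'extrinsics', 'shot'] 59.72918624443841 [0.173 0.554 0.373]
round_bottle []
square_bottle []
spray_can []
grease_tin [([0.432, 0.384, 0.005], 0.47)]
fluids_tray []
drip_tray [([0.433, 0.383, 0.004], 0.91)]
work_tray []
bulb_carton []
plug_carton []
brake_pads []
```

View pics/a_scene.png

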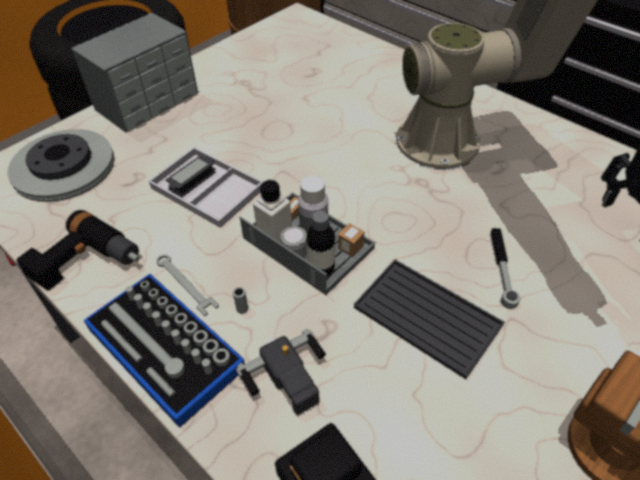

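View pics/a_side.png

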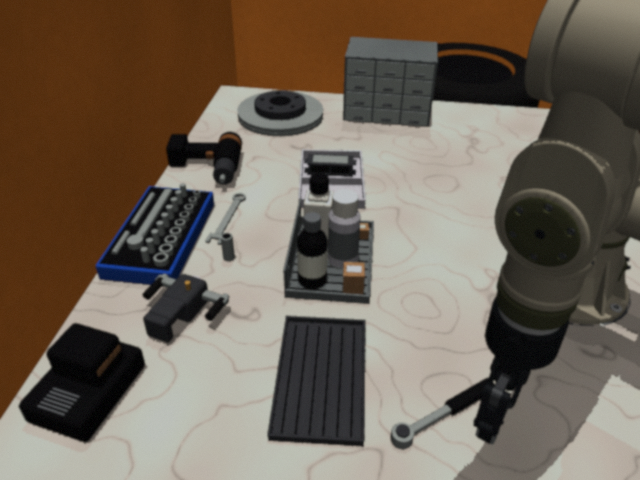

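The scene view shows the round bottle at (320,250), the square bottle at (270,208), the white-capped can at (313,195) and the tin at (293,238). The drip tray is at (430,318) and the work tray at (207,185), with its empty compartment on the near side. The side view agrees. Next I'll measure caps and trays from both depth images.

```bash
python3 - <<'E'
from h import *
P={n:eyes.grab_frame(n) for n in("scene","side")}
for n,p in P.items():
    w=cloud(p); print("==",n, "table z",np.round(np.nanmedian(w[...,2][(w[...,0]>.35)&(w[...,0]<.4)&(abs(w[...,1])<.1)]),4))
    for t in ("round_bottle","square_bottle","spray_can","grease_tin","bulb_carton","plug_carton"):
        r=finder.outline_of(p,t)
        if not r: print(t,"none"); continue
        m=r[0]["pixels"]; q=w[m]; q=q[~np.isnan(q).any(1)]
        zt=np.percentile(q[:,2],98); cap=q[(q[:,2]>zt-.006)]
        c,rad=cv2.minEnclosingCircle(cap[:,:2].astype(np.float32)[:,None])
        print(t,round(r[0]["confidence"],2),"ztop",round(zt,4),"n",len(cap),"mean",np.round(cap.mean(0),4),"mec",np.round(c,4),round(rad,4), "bbox",np.round((cap[:,:2].min(0)+cap[:,:2].max(0))/2,4))
    for t in ("fluids_tray","drip_tray","work_tray"):
        r=finder.outline_of(p,t)
        if not r: print(t,"none"); continue
        q=w[r[0]["pixels"]]; q=q[~np.isnan(q).any(1)]
        lo,hi={"fluids_tray":(.002,.075),"drip_tray":(.002,.02),"work_tray":(.002,.03)}[t]
        q=q[(q[:,2]>lo)&(q[:,2]<hi)]
        med=np.median(q[:,:2],0); q=q[np.linalg.norm(q[:,:2]-med,axis=1)<.2]
        print(t,"rect",cv2.minAreaRect(q[:,:2].astype(np.float32)), "floor z",np.round(np.percentile(q[:,2],[10,50,99]),4))
E
```

```text
== scene table z 0.0009
round_bottle 0.95 ztop 0.166 n 156 mean [0.534  0.0679 0.1645] mec [0.5338 0.066 ] 0.0177 bbox [0.5333 0.0674]
square_bottle 0.9 ztop 0.1664 n 222 mean [ 0.5401 -0.0709  0.1645] mec [ 0.541  -0.0727] 0.0244 bbox [ 0.5388 -0.0727]
spray_can 0.77 ztop 0.1719 n 342 mean [ 0.4781 -0.0054  0.1696] mec [ 0.4779 -0.0065] 0.0273 bbox [ 0.478  -0.0054]
grease_tin 0.91 ztop 0.0742 n 39 mean [0.5561 0.0198 0.0791] mec [0.5507 0.017 ] 0.0405 bbox [0.5517 0.02  ]
bulb_carton 0.58 ztop 0.0576 n 278 mean [0.4478 0.0779 0.0548] mec [0.4482 0.0778] 0.028 bbox [0.4464 0.0778]
plug_carton none
fluids_tray rect ((0.4930564761161804, -0.012387529015541077), (0.191270112991333, 0.2681240737438202), 2.3856704235076904) floor z [0.0043 0.0222 0.0741]
drip_tray rect ((0.47447115182876587, 0.3074389696121216), (0.16461297869682312, 0.2675614655017853), 4.084789276123047) floor z [0.0029 0.0051 0.0186]
work_tray rect ((0.53169184923172, -0.32964396476745605), (0.1872142255306244, 0.2661563754081726), 7.186273574829102) floor z [0.0038 0.0082 0.0293]
== side table z 0.0006
round_bottle 0
[... 238 characters left out ...]
0.1708 n 337 mean [ 0.476  -0.0027  0.1692] mec [ 0.4749 -0.005 ] 0.0272 bbox [ 0.4764 -0.0045]
grease_tin none
bulb_carton 0.97 ztop 0.0571 n 326 mean [0.445  0.0809 0.0544] mec [0.4445 0.0798] 0.0287 bbox [0.4451 0.0788]
plug_carton none
fluids_tray rect ((0.504677951335907, 0.004834689199924469), (0.18713311851024628, 0.24465401470661163), 1.627610206604004) floor z [0.0035 0.0079 0.0738]
drip_tray rect ((0.4778667688369751, 0.31176501512527466), (0.15299680829048157, 0.26558175683021545), 4.350479602813721) floor z [0.0032 0.0051 0.0185]
work_tray rect ((0.5404933094978333, -0.32212865352630615), (0.1696169376373291, 0.25942760705947876), 7.132455825805664) floor z [0.0038 0.0135 0.0295]
```

```bash
python3 -m pendant '-0.04 -0.01 0 0 0 -4; -0.09 -0.02 0 0 0 -10; -0.14 -0.03 0 0 0 -16; -0.19 -0.042 0 0 0 -22; -0.24 -0.053 0 0 0 -24.7; -0.29 -0.064 0 0 0 -24.7; -0.343 -0.076 0 0 0 -24.7; -0.343 -0.076 0 0 0 -24.7' -1 60
cat > m.py <<'E'
from h import *
import sys
def wrist(things,caps=()):
    p=eyes.grab_frame("wrist"); w=cloud(p)
    for t in things:
        r=finder.outline_of(p,t)
        if not r: print(t,"none"); continue
        q=w[r[0]["pixels"]]; q=q[~np.isnan(q).any(1)]; zt=np.percentile(q[:,2],98)
        if "tray" in t:
            q=q[(q[:,2]>zt-.012)] if t!="fluids_tray" else q
            print(t,round(r[0]["confidence"],2),"rect",np.round(np.hstack([np.ravel(x) for x in cv2.minAreaRect(q[:,:2].astype(np.float32))]),4),"z",np.round(np.percentile(q[:,2],[5,50,98]),4))
        else:
            c=q[q[:,2]>zt-.006]; e,rad=cv2.minEnclosingCircle(c[:,:2].astype(np.float32)[:,None])
            print(t,round(r[0]["confidence"],2),"ztop",round(zt,4),"n",len(c),"mec",np.round(e,4),round(rad,4),"mean",np.round(c.mean(0),4))
    return p
E
python3 - <<'E'
from m import *
st(); p=wrist(["drip_tray"]); cv2.imwrite("pics/w1.png",p["image"])
E
```

```text
time: 3.65
position: [0.5229, 0.3077, 0.4041]
tool_rot: [[-1.0, 0.005, 0.001], [0.005, 1.0, -0.0], [-0.001, -0.0, -1.0]]
force: [-0.3, -0.2, -0.4]
grip_width: 0.998
grasp_force: 0.0
t 3.65 pos [0.5229 0.3077 0.4041] F [-0.3 -0.2 -0.4] grip 0.9977166465707553 0.0
[[-1.     0.005  0.001]
 [ 0.005  1.    -0.   ]
 [-0.001 -0.    -1.   ]]
[ 4.000e-01  3.760e-01  1.340e-01  1.329e+00 -1.000e-03  4.050e-01]
drip_tray 0.91 rect [0.4785 0.3116 0.1525 0.2627 4.3872] z [0.0044 0.0052 0.0169]
```

View pics/w1.png

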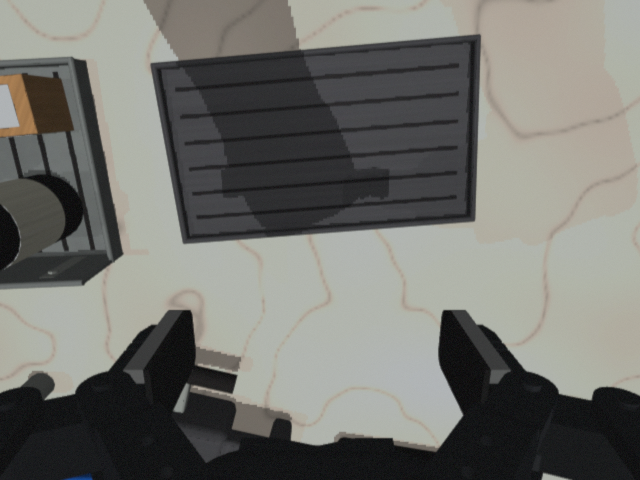

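The drip tray fills pixels (150–480, 38–242) and is fully seen. Next I look at the fluids tray from the wrist.

```bash
python3 -m pendant '-0.01 -0.045 0 0 0 0; -0.02 -0.1 0 0 0 0; -0.03 -0.155 0 0 0 0; -0.04 -0.21 0 0 0 0; -0.047 -0.265 0 0 0 0; -0.047 -0.308 0 0 0 0; -0.047 -0.308 0 0 0 0' 
python3 - <<'E'
from m import *
st(); p=wrist(["round_bottle","square_bottle","spray_can","grease_tin","bulb_carton","plug_carton","fluids_tray"]); cv2.imwrite("pics/w2.png",p["image"])
E
```

```text
time: 4.62
position: [0.5667, 0.0011, 0.4048]
tool_rot: [[-1.0, 0.002, -0.0], [0.002, 1.0, -0.0], [0.0, -0.0, -1.0]]
force: [-0.9, 0.6, 0.6]
grip_width: 1.0
grasp_force: 0.0
t 4.62 pos [0.5667 0.0011 0.4048] F [-0.9  0.6  0.6] grip 1.0001698665852863 0.0
[[-1.     0.002 -0.   ]
 [ 0.002  1.    -0.   ]
 [ 0.    -0.    -1.   ]]
[-0.14   0.297  0.024  1.298 -0.    -0.138]
round_bottle 0.57 ztop 0.1645 n 3144 mec [0.531  0.0663] 0.0169 mean [0.5306 0.0662 0.1632]
square_bottle 0.87 ztop 0.1646 n 4737 mec [ 0.5373 -0.0707] 0.0207 mean [ 0.5368 -0.0704  0.1634]
spray_can 0.92 ztop 0.1699 n 10337 mec [ 0.4762 -0.0062] 0.026 mean [ 0.4756 -0.0061  0.1684]
grease_tin 0.6 ztop 0.0723 n 2417 mec [ 0.5753 -0.001 ] 0.1253 mean [0.5733 0.0033 0.0782]
bulb_carton 0.6 ztop 0.0551 n 3997 mec [0.4463 0.078 ] 0.0291 mean [0.4457 0.0776 0.0535]
plug_carton 0.61 ztop 0.0311 n 2485 mec [ 0.4537 -0.0943] 0.0275 mean [ 0.4533 -0.0943  0.0295]
fluids_tray 0.94 rect [ 0.5077 -0.0041  0.199   0.2683  1.962 ] z [0.0024 0.0042 0.072 ]
```

View pics/w2.png

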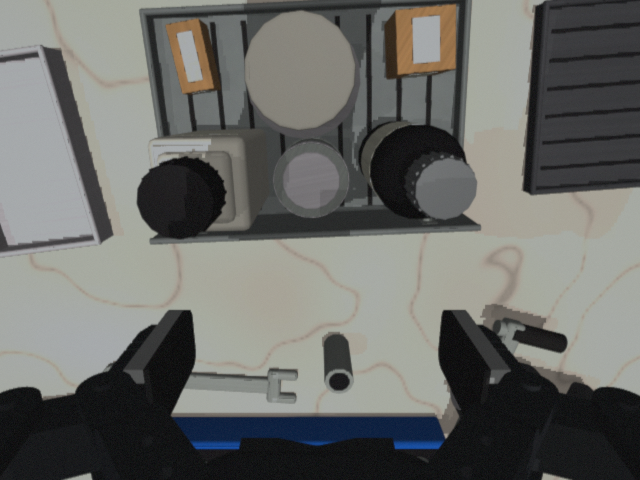

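Caps are found in the wrist view: can (300,72), tin (311,178), square (181,197), round (444,187). The other views agree within 3 mm. The round bottle goes first.

```bash
python3 -m pendant '0.018 0.033 0.01 0 0 0; 0.036 0.0655 0.03 0 0 0; 0.036 0.0655 0.04 0 0 0; 0.036 0.0655 0.04 0 0 0' -1 60
```

```text
time: 5.52
position: [0.531, 0.0681, 0.3641]
tool_rot: [[-1.0, -0.001, -0.001], [-0.001, 1.0, -0.0], [0.001, -0.0, -1.0]]
force: [0.1, -0.2, -0.6]
grip_width: 1.0
grasp_force: 0.0
```

```bash
python3 -m pendant '0 -0.001 0.02 0 0 0; 0 -0.001 0.04 0 0 0; 0 -0.001 0.057 0 0 0; 0 -0.001 0.057 0 0 0; 0 -0.001 0.057 0 0 0'; python3 -m pendant '0 0 0 0 0 0; 0 0 0 0 0 0; 0 0 0 0 0 0; 0 0 0 0 0 0; 0 0 0 0 0 0; 0 0 0 0 0 0; 0 0 0 0 0 0; 0 0 0 0 0 0' 1 60
```

```text
time: 6.15
position: [0.5319, 0.0663, 0.3086]
tool_rot: [[-1.0, 0.0, 0.001], [0.0, 1.0, -0.0], [-0.001, -0.0, -1.0]]
force: [0.4, -0.5, 0.3]
grip_width: 1.004
grasp_force: 0.0
time: 7.15
position: [0.5315, 0.0667, 0.3083]
tool_rot: [[-1.0, -0.0, 0.001], [-0.0, 1.0, -0.0], [-0.001, -0.0, -1.0]]
force: [1.0, -0.3, 5.2]
grip_width: 0.357
grasp_force: 59.4
```

```bash
python3 -m pendant '0 0 -0.01 0 0 0; 0 0 -0.03 0 0 0; 0 0 -0.055 0 0 0; 0 0 -0.08 0 0 0; 0 0 -0.1 0 0 0; 0 0 -0.1 0 0 0'; python3 -m pendant '0.002 0.02 0 0 0 0; 0.01 0.055 0 0 0 0; 0.02 0.1 0 0 0 0; 0.028 0.15 0 0 0 0; 0.037 0.2 0 0 0 0; 0.045 0.25 0 0 0 0; 0.053 0.295 0 0 0 0; 0.06 0.325 0 0 0 0';  python3 -m pendant '0 0.007 0 0 0 0; 0 0.007 0 0 0 0; 0 0.007 0 0 0 0'
```

```text
time: 7.9
position: [0.5313, 0.0667, 0.4088]
tool_rot: [[-1.0, -0.0, 0.002], [-0.0, 1.0, 0.0], [-0.002, 0.0, -1.0]]
force: [-0.3, 0.1, -3.4]
grip_width: 0.361
grasp_force: 59.5
time: 8.9
position: [0.47, 0.3935, 0.4056]
tool_rot: [[-1.0, -0.002, -0.003], [-0.002, 1.0, -0.001], [0.003, -0.001, -1.0]]
force: [0.9, -1.0, -2.8]
grip_width: 0.354
grasp_force: 59.8
time: 9.28
position: [0.4713, 0.3977, 0.4072]
tool_rot: [[-1.0, 0.001, -0.001], [0.001, 1.0, -0.001], [0.001, -0.001, -1.0]]
force: [0.2, -0.5, -2.3]
grip_width: 0.353
grasp_force: 59.9
```

```bash
python3 -m pendant '0 0 0.02 0 0 0; 0 0 0.045 0 0 0; 0 0 0.07 0 0 0; 0 0 0.085 0 0 0; 0 0 0.092 0 0 0; 0 0 0.096 0 0 0; 0 0 0.098 0 0 0; 0 0 0.098 0 0 0'
```

```text
time: 10.28
position: [0.4712, 0.3988, 0.3102]
tool_rot: [[-1.0, -0.0, 0.001], [-0.0, 1.0, 0.001], [-0.001, 0.001, -1.0]]
force: [-0.4, -0.5, -3.0]
grip_width: 0.355
grasp_force: 60.0
```

```bash
python3 -m pendant '0 0 0.001 0 0 0; 0 0 0.002 0 0 0; 0 0 0.002 0 0 0; 0 0 0.002 0 0 0'; python3 -m pendant '0 0 0 0 0 0; 0 0 0 0 0 0; 0 0 0 0 0 0; 0 0 0 0 0 0; 0 0 -0.03 0 0 0; 0 0 -0.07 0 0 0; 0 0 -0.095 0 0 0; 0 0 -0.095 0 0 0' -1
```

```text
time: 10.78
position: [0.4711, 0.3988, 0.3084]
tool_rot: [[-1.0, -0.0, 0.001], [-0.0, 1.0, 0.001], [-0.001, 0.001, -1.0]]
force: [-1.2, -0.3, 3.8]
grip_width: 0.356
grasp_force: 60.5
time: 11.78
position: [0.4715, 0.399, 0.4052]
tool_rot: [[-1.0, -0.0, 0.004], [-0.0, 1.0, 0.003], [-0.004, 0.003, -1.0]]
force: [-0.7, 1.7, -0.5]
grip_width: 1.0
grasp_force: 0.0
```

```bash
python3 -m pendant '0 -0.045 0 0 0 0; 0 -0.1 0 0 0 0; 0 -0.16 0 0 0 0; 0 -0.22 0 0 0 0; 0 -0.28 0 0 0 0; -0.0045 -0.34 0 0 0 0; -0.0045 -0.39 0.01 0 0 0; -0.0045 -0.4045 0.03 0 0 0'; python3 -m pendant '0 0 0 0 0 0; 0 0 0 0 0 0'; python3 -c "
from m import *
p=wrist(['spray_can','square_bottle','grease_tin'])
p=eyes.grab_frame('side');w=cloud(p)
cv2.imwrite('pics/s3.png',p['image'])
r=finder.outline_of(p,'round_bottle');q=w[r[0]['pixels']];q=q[~np.isnan(q).any(1)];c=q[q[:,2]>np.percentile(q[:,2],98)-.006];print(cv2.minEnclosingCircle(c[:,:2].astype(np.float32)[:,None]),c[:,2].max())"
```

```text
time: 12.78
position: [0.4755, -0.0085, 0.3717]
tool_rot: [[-1.0, 0.004, 0.0], [0.004, 1.0, -0.0], [-0.0, -0.0, -1.0]]
force: [0.2, -0.3, -0.5]
grip_width: 1.0
grasp_force: 0.0
time: 13.02
position: [0.4755, -0.0053, 0.3725]
tool_rot: [[-1.0, -0.001, -0.001], [-0.001, 1.0, 0.001], [0.001, 0.001, -1.0]]
force: [-0.2, 0.3, 0.7]
grip_width: 0.996
grasp_force: 0.0
spray_can 0.98 ztop 0.1696 n 9614 mec [ 0.4758 -0.0063] 0.0259 mean [ 0.4743 -0.0063  0.1684]
square_bottle 0.8 ztop 0.1643 n 2497 mec [ 0.5074 -0.0537] 0.0542 mean [ 0.5378 -0.0628  0.1638]
grease_tin 0.59 ztop 0.0656 n 651 mec [0.5342 0.0012] 0.0384 mean [0.5616 0.0016 0.0652]
((0.47141337394714355, 0.40126851201057434), 0.01735725998878479) 0.16752841285644704
```

View pics/s3.png

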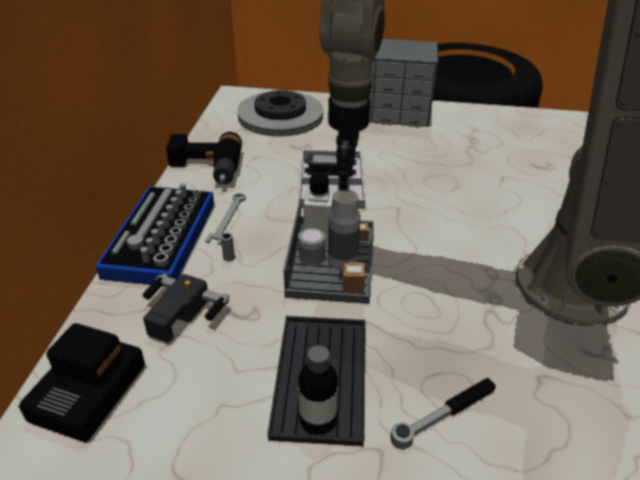

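The round bottle stands upright on the drip tray at (318,395). Now the can.

```bash
python3 -m pendant '0 0 0.02 0 0 0; 0 -0.001 0.042 0 0 0; 0 -0.001 0.062 0 0 0; 0 -0.001 0.062 0 0 0; 0 -0.001 0.062 0 0 0'; python3 -m pendant '0 0 0 0 0 0; 0 0 0 0 0 0; 0 0 0 0 0 0; 0 0 0 0 0 0; 0 0 0 0 0 0; 0 0 0 0 0 0; 0 0 0 0 0 0' 1 60; python3 -m pendant '0 0 -0.01 0 0 0; 0 0 -0.03 0 0 0; 0 0 -0.055 0 0 0; 0 0 -0.08 0 0 0; 0 0 -0.1 0 0 0; 0 0 -0.1 0 0 0'
```

```text
time: 13.95
position: [0.476, -0.0067, 0.3115]
tool_rot: [[-1.0, -0.001, 0.001], [-0.001, 1.0, -0.0], [-0.001, -0.0, -1.0]]
force: [0.0, 0.6, -0.5]
grip_width: 0.997
grasp_force: 0.0
time: 14.82
position: [0.4763, -0.0069, 0.3118]
tool_rot: [[-1.0, -0.0, 0.003], [-0.0, 1.0, -0.0], [-0.003, -0.0, -1.0]]
force: [0.6, 0.8, 6.0]
grip_width: 0.591
grasp_force: 62.9
time: 15.58
position: [0.4759, -0.0069, 0.4119]
tool_rot: [[-1.0, -0.0, 0.002], [-0.0, 1.0, -0.0], [-0.002, -0.0, -1.0]]
force: [-1.0, -0.1, -3.2]
grip_width: 0.591
grasp_force: 62.9
```

```bash
python3 -m pendant '0 0.02 0 0 0 0; 0 0.055 0 0 0 0; 0 0.1 0 0 0 0; 0 0.15 0 0 0 0; 0 0.2 0 0 0 0; -0.0025 0.25 0 0 0 0; -0.0025 0.295 0 0 0 0; -0.0025 0.3185 0 0 0 0'; python3 -m pendant '0 0 0 0 0 0; 0 0 0.02 0 0 0; 0 0 0.045 0 0 0; 0 0 0.07 0 0 0; 0 0 0.085 0 0 0; 0 0 0.093 0 0 0; 0 0 0.097 0 0 0; 0 0 0.098 0 0 0'; python3 -m pendant '0 0 0.001 0 0 0; 0 0 0.002 0 0 0; 0 0 0.002 0 0 0; 0 0 0.002 0 0 0'
```

```text
time: 16.58
position: [0.4774, 0.3138, 0.4087]
tool_rot: [[-1.0, -0.003, -0.003], [-0.003, 1.0, -0.001], [0.003, -0.001, -1.0]]
force: [-0.7, -0.1, -3.2]
grip_width: 0.593
grasp_force: 63.5
time: 17.58
position: [0.4783, 0.3117, 0.3132]
tool_rot: [[-1.0, -0.0, 0.001], [-0.0, 1.0, 0.0], [-0.001, 0.0, -1.0]]
force: [0.8, -0.4, -3.5]
grip_width: 0.589
grasp_force: 63.8
time: 18.08
position: [0.4783, 0.3119, 0.3119]
tool_rot: [[-1.0, -0.0, 0.002], [-0.0, 1.0, 0.001], [-0.002, 0.001, -1.0]]
force: [-1.5, -0.5, 6.0]
grip_width: 0.593
grasp_force: 64.6
```

```bash
python3 -m pendant '0 0 0 0 0 0; 0 0 0 0 0 0; 0 0 0 0 0 0; 0 0 0 0 0 0; 0 0 -0.03 0 0 0; 0 0 -0.07 0 0 0; 0 0 -0.095 0 0 0; 0 0 -0.095 0 0 0' -1;  python3 -m pendant '-0.01 -0.045 0 0 0 0; -0.02 -0.1 0 0 0 0; -0.03 -0.16 0 0 0 0; -0.04 -0.215 0 0 0 0; -0.05 -0.27 0 0 0 0; -0.0595 -0.325 0 0 0 0; -0.0595 -0.37 0 0 0 0; -0.0595 -0.382 0.02 0 0 0'; python3 -m pendant '0 0 0.015 0 0 0; 0 0 0.015 0 0 0; 0 0 0.015 0 0 0'; python3 -c "
from m import *
p=wrist(['square_bottle','grease_tin'])"
```

```text
time: 19.08
position: [0.4786, 0.312, 0.4079]
tool_rot: [[-1.0, -0.0, 0.004], [-0.0, 1.0, 0.002], [-0.004, 0.002, -1.0]]
force: [0.5, -0.1, -1.0]
grip_width: 0.996
grasp_force: 0.0
time: 20.08
position: [0.5379, -0.0732, 0.3851]
tool_rot: [[-1.0, 0.003, 0.001], [0.003, 1.0, -0.001], [-0.001, -0.001, -1.0]]
force: [0.6, -0.3, 0.3]
grip_width: 0.996
grasp_force: 0.0
time: 20.45
position: [0.5377, -0.0693, 0.3708]
tool_rot: [[-1.0, -0.002, -0.0], [-0.002, 1.0, 0.0], [0.0, 0.0, -1.0]]
force: [-0.1, 0.5, -0.7]
grip_width: 1.004
grasp_force: 0.0
square_bottle 0.85 ztop 0.1645 n 5730 mec [ 0.5375 -0.0714] 0.021 mean [ 0.5364 -0.0713  0.1633]
grease_tin 0.66 ztop 0.0654 n 5162 mec [ 0.5377 -0.0109] 0.0383 mean [ 0.5419 -0.0035  0.0639]
```

```bash
python3 -m pendant '0 -0.001 0.02 0 0 0; 0 -0.0015 0.042 0 0 0; 0 -0.0015 0.062 0 0 0; 0 -0.0015 0.062 0 0 0; 0 -0.0015 0.062 0 0 0'; python3 -m pendant '0 0 0 0 0 0; 0 0 0 0 0 0; 0 0 0 0 0 0; 0 0 0 0 0 0; 0 0 0 0 0 0; 0 0 0 0 0 0; 0 0 0 0 0 0' 1 60; python3 -m pendant '0 0 -0.01 0 0 0; 0 0 -0.03 0 0 0; 0 0 -0.055 0 0 0; 0 0 -0.08 0 0 0; 0 0 -0.1 0 0 0; 0 0 -0.1 0 0 0'
```

```text
time: 21.22
position: [0.5381, -0.0717, 0.3097]
tool_rot: [[-1.0, -0.001, 0.001], [-0.001, 1.0, -0.0], [-0.001, -0.0, -1.0]]
force: [0.1, 0.2, 0.2]
grip_width: 0.997
grasp_force: 0.0
time: 22.1
position: [0.5382, -0.0719, 0.3096]
tool_rot: [[-1.0, -0.0, 0.002], [-0.0, 1.0, -0.0], [-0.002, -0.0, -1.0]]
force: [1.7, 0.1, 5.9]
grip_width: 0.45
grasp_force: 60.7
time: 22.85
position: [0.5379, -0.0719, 0.4099]
tool_rot: [[-1.0, -0.0, 0.002], [-0.0, 1.0, -0.001], [-0.002, -0.001, -1.0]]
force: [0.5, 0.2, -1.2]
grip_width: 0.447
grasp_force: 60.5
```

```bash
python3 -m pendant '0.003 0.02 0 0 0 0; 0.01 0.055 0 0 0 0; 0.018 0.1 0 0 0 0; 0.027 0.15 0 0 0 0; 0.036 0.2 0 0 0 0; 0.045 0.245 0 0 0 0; 0.053 0.28 0 0 0 0; 0.053 0.296 0 0 0 0'; python3 -m pendant '0 0 0 0 0 0; 0 0 0.02 0 0 0; 0 0 0.045 0 0 0; 0 0 0.07 0 0 0; 0 0 0.085 0 0 0; 0 0 0.093 0 0 0; 0 0 0.097 0 0 0; 0 0 0.098 0 0 0'; python3 -m pendant '0 0 0.001 0 0 0; 0 0 0.002 0 0 0; 0 0 0.002 0 0 0; 0 0 0.002 0 0 0'; python3 -m pendant '0 0 0 0 0 0; 0 0 0 0 0 0; 0 0 0 0 0 0; 0 0 0 0 0 0' -0.45
```

```text
time: 23.85
position: [0.4829, 0.2265, 0.4074]
tool_rot: [[-1.0, -0.004, -0.003], [-0.004, 1.0, -0.0], [0.003, -0.0, -1.0]]
force: [0.2, 0.3, -1.9]
grip_width: 0.452
grasp_force: 60.8
time: 24.85
position: [0.4848, 0.2242, 0.3111]
tool_rot: [[-1.0, -0.0, 0.001], [-0.0, 1.0, 0.0], [-0.001, 0.0, -1.0]]
force: [-0.4, 0.0, -1.1]
grip_width: 0.45
grasp_force: 60.9
time: 25.35
position: [0.4848, 0.2243, 0.3096]
tool_rot: [[-1.0, -0.0, 0.002], [-0.0, 1.0, 0.0], [-0.002, 0.0, -1.0]]
force: [-1.6, -0.6, 5.3]
grip_width: 0.451
grasp_force: 61.5
time: 25.85
position: [0.4846, 0.2242, 0.3086]
tool_rot: [[-1.0, -0.0, -0.0], [-0.0, 1.0, -0.0], [0.0, -0.0, -1.0]]
force: [0.7, -0.8, 0.3]
grip_width: 0.722
grasp_force: 0.0
```

```bash
python3 -m pendant '0 0 -0.03 0 0 0; 0 0 -0.07 0 0 0; 0 0 -0.095 0 0 0; -0.02 -0.05 -0.095 0 0 0; -0.04 -0.11 -0.095 0 0 0; -0.065 -0.165 -0.095 0 0 0; -0.085 -0.21 -0.095 0 0 0; -0.085 -0.226 -0.095 0 0 0'; python3 -m pendant '0 0 0 0 0 0; 0 0 0 0 0 0' -1; python3 -c "
from m import *
p=wrist(['grease_tin','fluids_tray','bulb_carton','plug_carton']);st()
cv2.imwrite('pics/w4.png',p['image'])
w=cloud(p);q=w.reshape(-1,3);q=q[(abs(q[:,2]-.064)<.006)&(abs(q[:,0]-.545)<.036)&(abs(q[:,1])<.045)];print(len(q),cv2.minEnclosingCircle(q[:,:2].astype(np.float32)[:,None]),q.mean(0))
p=eyes.grab_frame('scene');w=cloud(p);cv2.imwrite('pics/s4.png',p['image'])
q=w.reshape(-1,3);q=q[(abs(q[:,2]-.064)<.007)&(abs(q[:,0]-.545)<.036)&(abs(q[:,1])<.045)];print(len(q),cv2.minEnclosingCircle(q[:,:2].astype(np.float32)[:,None]),q.mean(0))
"
```

```text
time: 26.85
position: [0.5707, -0.0045, 0.4032]
tool_rot: [[-1.0, 0.003, 0.0], [0.003, 1.0, -0.0], [-0.0, -0.0, -1.0]]
force: [-0.6, -0.4, -0.3]
grip_width: 0.726
grasp_force: 0.0
time: 27.1
position: [0.5691, -0.0007, 0.4038]
tool_rot: [[-1.0, -0.001, -0.0], [-0.001, 1.0, 0.001], [0.0, 0.001, -1.0]]
force: [0.4, 1.3, 0.7]
grip_width: 1.002
grasp_force: 0.0
grease_tin 0.56 ztop 0.0656 n 4542 mec [ 0.5432 -0.0029] 0.0285 mean [ 0.5423 -0.0029  0.0639]
fluids_tray 0.78 rect [ 0.5077 -0.0048  0.1998  0.3116  2.2738] z [0.0023 0.0039 0.0714]
bulb_carton 0.57 ztop 0.055 n 3981 mec [0.4463 0.0776] 0.0288 mean [0.4459 0.0775 0.0535]
plug_carton 0.7 ztop 0.0312 n 2521 mec [ 0.4536 -0.0947] 0.0277 mean [ 0.4532 -0.0944  0.0296]
t 27.35 pos [ 0.5694 -0.0007  0.4039] F [ 0.5 -1.4  0.2] grip 1.000486535388413 0.0
[[-1.    -0.002  0.   ]
 [-0.002  1.     0.   ]
 [-0.     0.    -1.   ]]
[-0.142  0.302  0.029  1.297  0.    -0.144]
4727 ((0.5538966655731201, 0.00886179693043232), 0.04422617703676224) [ 0.54359308 -0.00200782  0.06387209]
458 ((0.5517297983169556, -0.0019990224391222), 0.03641698509454727) [ 0.54665206 -0.00158816  0.06490442]
```

View pics/w4.png

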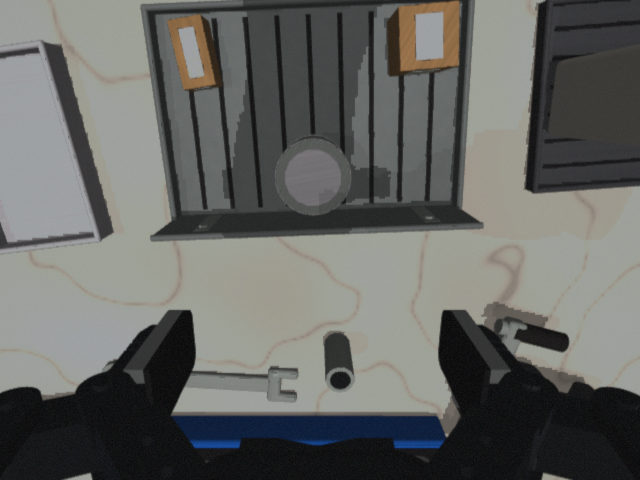

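View pics/s4.png

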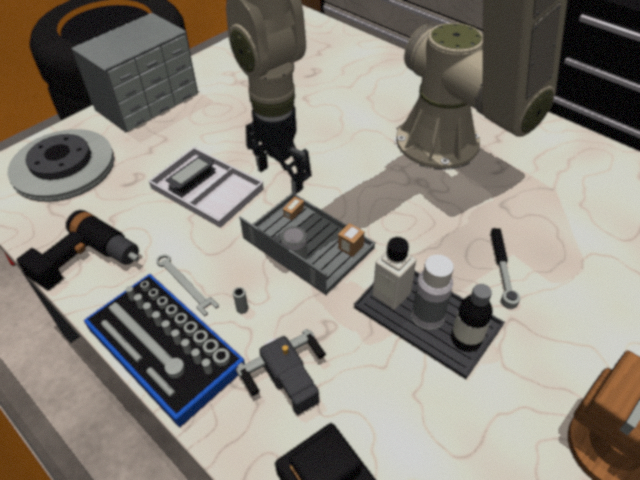

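The tin stands alone at (312,175) in the wrist view. The two bottles and the can stand on the drip tray at (395,270), (435,290) and (475,315) in the scene view.

```bash
python3 -m pendant '0.013 -0.001 0.02 0 0 0; 0.026 -0.002 0.06 0 0 0; 0.026 -0.002 0.1 0 0 0; 0.026 -0.002 0.13 0 0 0; 0.026 -0.002 0.15 0 0 0; 0.026 -0.002 0.15 0 0 0'; python3 -m pendant '0 0 0.02 0 0 0; 0 0 0.04 0 0 0; 0 0 0.057 0 0 0; 0 0 0.057 0 0 0; 0 0 0.057 0 0 0'; 
```

```text
time: 28.15
position: [0.5428, -0.0034, 0.2522]
tool_rot: [[-1.0, -0.001, -0.003], [-0.001, 1.0, 0.001], [0.003, 0.001, -1.0]]
force: [0.1, 0.8, 0.2]
grip_width: 0.998
grasp_force: 0.0
time: 28.78
position: [0.5443, -0.0038, 0.198]
tool_rot: [[-1.0, -0.001, 0.002], [-0.001, 1.0, -0.0], [-0.002, -0.0, -1.0]]
force: [-0.1, -0.6, 0.7]
grip_width: 1.002
grasp_force: 0.0
```

```bash
python3 -m pendant '0 0 0 0 0 0; 0 0 0 0 0 0; 0 0 0 0 0 0; 0 0 0 0 0 0; 0 0 0 0 0 0; 0 0 0 0 0 0' 1 60; python3 -m pendant '0 0 -0.01 0 0 0; 0 0 -0.03 0 0 0; 0 0 -0.06 0 0 0; 0 0 -0.1 0 0 0; 0 0 -0.14 0 0 0; 0 0 -0.18 0 0 0; 0 0 -0.2 0 0 0; 0 0 -0.2 0 0 0'; python3 -m pendant '-0.005 -0.03 0 0 0 0; -0.015 -0.07 0 0 0 0; -0.025 -0.12 0 0 0 0; -0.035 -0.17 0 0 0 0; -0.045 -0.22 0 0 0 0; -0.055 -0.25 0 0 0 0; -0.055 -0.26 0 0 0 0; -0.055 -0.26 0 0 0 0'; python3 -c "
from m import *
p=wrist(['work_tray','brake_pads'])
cv2.imwrite('pics/w5.png',p['image'])
w=cloud(p); 
for a in (0,):
  m=finder.outline_of(p,'work_tray')[0]['pixels']
  q=w[m];q=q[(q[:,2]>.02)&(q[:,2]<.035)];print(cv2.minAreaRect(q[:,:2].astype(np.float32)))
"
```

```text
time: 29.52
position: [0.5442, -0.0038, 0.1979]
tool_rot: [[-1.0, -0.0, 0.002], [-0.0, 1.0, -0.0], [-0.002, -0.0, -1.0]]
force: [-1.3, 1.5, 6.7]
grip_width: 0.643
grasp_force: 63.5
time: 30.52
position: [0.5439, -0.0039, 0.3985]
tool_rot: [[-1.0, -0.0, 0.003], [-0.0, 1.0, -0.0], [-0.003, -0.0, -1.0]]
force: [-0.5, 0.2, -3.9]
grip_width: 0.642
grasp_force: 63.7
time: 31.52
position: [0.5983, -0.2639, 0.3951]
tool_rot: [[-1.0, 0.001, -0.002], [0.001, 1.0, 0.002], [0.002, 0.002, -1.0]]
force: [-0.5, 1.0, -2.4]
grip_width: 0.641
grasp_force: 64.0
work_tray 0.68 rect [ 0.5397 -0.3156  0.1622  0.2375  7.4204] z [0.0169 0.026  0.0285]
brake_pads 0.83 ztop 0.0406 n 11074 mec [ 0.549  -0.3569] 0.068 mean [ 0.5457 -0.3609  0.0389]
((0.5397177338600159, -0.31559044122695923), (0.16224993765354156, 0.2374831736087799), 7.420416355133057)
```

View pics/w5.png

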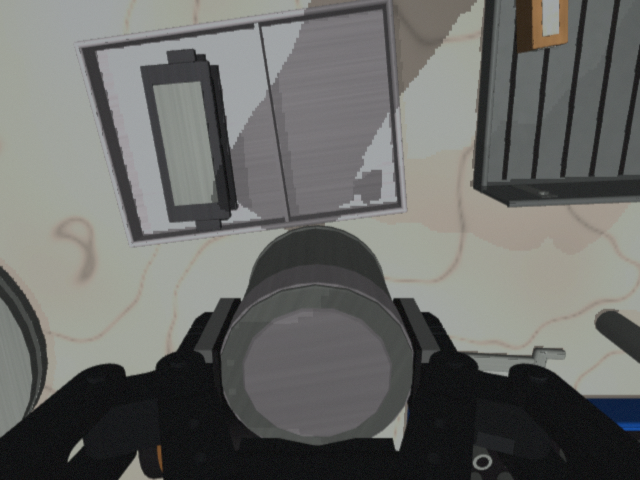

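The tin is held upright. The work tray's empty compartment shows at about (262–405, 5–218) px, with its centre near world (0.531, -0.249).

```bash
python3 -m pendant '0.01 0.002 0 0 0 10; 0.02 0.005 0 0 0 20.5; 0.03 0.007 0 0 0 31; 0.04 0.009 0 0 0 41.5; 0.05 0.011 0 0 0 52; 0.06 0.013 0 0 0 62.5; 0.067 0.015 0 0 0 73; 0.067 0.015 0 0 0 82.5'; python3 -m pendant '0 0 0 0 0 0; 0 0 0 0 0 0; 0 0 0 0 0 0; 0 0 0 0 0 0'
```

```text
time: 32.72
position: [0.5312, -0.2474, 0.3974]
tool_rot: [[-0.127, 0.992, 0.0], [0.992, 0.127, -0.0], [-0.0, 0.0, -1.0]]
force: [0.6, -0.4, -1.9]
grip_width: 0.643
grasp_force: 63.7
time: 33.22
position: [0.5318, -0.2488, 0.3966]
tool_rot: [[-0.132, 0.991, -0.0], [0.991, 0.132, 0.0], [0.0, -0.0, -1.0]]
force: [-0.9, -0.1, -1.9]
grip_width: 0.642
grasp_force: 63.7
```

Position and angle are good. Down to about 0.198.

```bash
python3 -m pendant '0 0 0.03 0 0 0; 0 0 0.075 0 0 0; 0 0 0.12 0 0 0; 0 0 0.155 0 0 0; 0 0 0.18 0 0 0; 0 0 0.19 0 0 0; 0 0 0.195 0 0 0; 0 0 0.197 0 0 0'; python3 -m pendant '0 0 0 0 0 0; 0 0 0.001 0 0 0; 0 0 0.002 0 0 0; 0 0 0.002 0 0 0'
```

```text
time: 34.22
position: [0.5322, -0.2491, 0.2004]
tool_rot: [[-0.131, 0.991, 0.001], [0.991, 0.131, -0.001], [-0.001, 0.001, -1.0]]
force: [-0.1, -0.6, -1.4]
grip_width: 0.645
grasp_force: 63.9
time: 34.72
position: [0.5319, -0.2488, 0.1979]
tool_rot: [[-0.131, 0.991, 0.001], [0.991, 0.131, -0.0], [-0.0, 0.001, -1.0]]
force: [-0.1, 0.4, -0.8]
grip_width: 0.642
grasp_force: 64.2
```

```bash
python3 -m pendant '0 0 0.001 0 0 0; 0 0 0.0015 0 0 0; 0 0 0.0015 0 0 0'; python3 -m pendant '0 0 0 0 0 0; 0 0 0 0 0 0; 0 0 0 0 0 0; 0 0 0 0 0 0' -1; python3 -m pendant '0 0 -0.03 0 0 0; 0 0 -0.08 0 0 0; 0 0 -0.14 0 0 0; 0 0 -0.19 0 0 0; 0 0 -0.21 0 0 0; 0 0 -0.21 0 0 0'
```

```text
time: 35.1
position: [0.5319, -0.2488, 0.1979]
tool_rot: [[-0.131, 0.991, 0.001], [0.991, 0.131, -0.001], [-0.001, 0.001, -1.0]]
force: [-2.3, 1.8, 9.5]
grip_width: 0.638
grasp_force: 65.0
time: 35.6
position: [0.5317, -0.2488, 0.196]
tool_rot: [[-0.131, 0.991, -0.0], [0.991, 0.131, 0.0], [0.0, -0.0, -1.0]]
force: [-0.4, 0.4, 0.5]
grip_width: 0.998
grasp_force: 0.0
time: 36.35
position: [0.5321, -0.249, 0.408]
tool_rot: [[-0.131, 0.991, 0.003], [0.991, 0.131, -0.002], [-0.003, 0.003, -1.0]]
force: [0.2, -0.1, -0.7]
grip_width: 0.998
grasp_force: 0.0
```

```bash
python3 -m pendant '0.04 0.002 0 0 0 -10; 0.1 0.004 0 0 0 -20.5; 0.16 0.006 0 0 0 -31; 0.22 0.008 0 0 0 -41.5; 0.28 0.01 0 0 0 -52; 0.34 0.012 0 0 0 -62.5; 0.4 0.014 0 0 0 -73; 0.46 0.0154 0 0 0 -82.5' -0.45; python3 -m pendant '0 0 0 0 0 0; 0 0 0 0 0 0; 0 0 0 0 0 0'; python3 -c "
from m import *
p=wrist(['round_bottle','square_bottle','spray_can'])
p=eyes.grab_frame('scene');cv2.imwrite('pics/s6.png',p['image'])
print(finder.recognise(p,'grease_tin')[:1])
"
```

```text
time: 37.35
position: [0.486, 0.2111, 0.4042]
tool_rot: [[-1.0, -0.006, -0.002], [-0.006, 1.0, -0.001], [0.002, -0.001, -1.0]]
force: [2.0, 0.1, -1.1]
grip_width: 0.726
grasp_force: 0.0
time: 37.72
position: [0.487, 0.208, 0.4055]
tool_rot: [[-1.0, 0.002, -0.001], [0.002, 1.0, -0.001], [0.001, -0.001, -1.0]]
force: [0.1, -0.1, -0.1]
grip_width: 0.727
grasp_force: 0.0
round_bottle 0.57 ztop 0.1502 n 503 mec [0.4701 0.3563] 0.0386 mean [0.4725 0.3841 0.1491]
square_bottle 0.82 ztop 0.1645 n 4226 mec [0.485 0.225] 0.0212 mean [0.4838 0.2247 0.1634]
spray_can 0.92 ztop 0.1695 n 7603 mec [0.4787 0.3123] 0.0263 mean [0.4773 0.3114 0.1683]
[{'centre': [0.536, -0.2347, 0.0592], 'confidence': 0.75}]
```

View pics/s6.png

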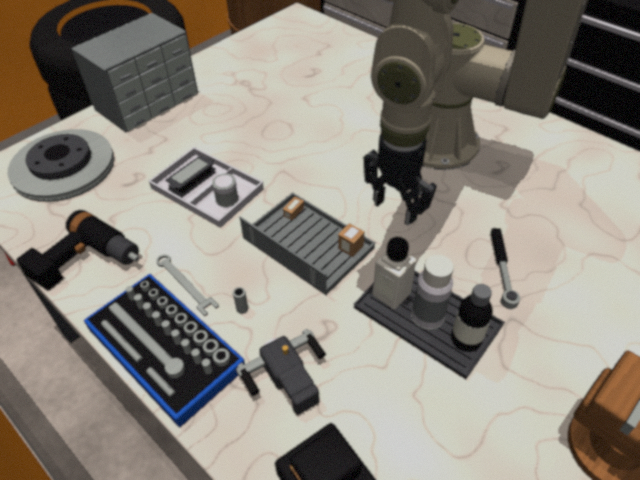

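The tin stands in the work tray's compartment at (225,187), and the bottles and can are still on the drip tray. Now I return the square bottle.

```bash
python3 -m pendant '0.002 0.0165 0 0 0 0; 0.002 0.0165 0.02 0 0 0; 0.002 0.0165 0.05 0 0 0; 0.002 0.0165 0.075 0 0 0; 0.002 0.0165 0.096 0 0 0; 0.002 0.0165 0.096 0 0 0; 0.002 0.0165 0.096 0 0 0'; python3 -m pendant '0 0 0 0 0 0; 0 0 0 0 0 0; 0 0 0 0 0 0; 0 0 0 0 0 0; 0 0 0 0 0 0; 0 0 0 0 0 0' 1 60; python3 -m pendant '0 0 -0.01 0 0 0; 0 0 -0.03 0 0 0; 0 0 -0.055 0 0 0; 0 0 -0.08 0 0 0; 0 0 -0.1 0 0 0; 0 0 -0.1 0 0 0'
```

```text
time: 38.9
position: [0.485, 0.2263, 0.311]
tool_rot: [[-1.0, -0.001, 0.001], [-0.001, 1.0, 0.0], [-0.001, 0.0, -1.0]]
force: [0.3, -0.2, 0.4]
grip_width: 0.721
grasp_force: 0.0
time: 39.65
position: [0.4853, 0.2258, 0.3116]
tool_rot: [[-1.0, -0.0, 0.003], [-0.0, 1.0, 0.001], [-0.003, 0.001, -1.0]]
force: [-1.2, -1.8, 5.4]
grip_width: 0.449
grasp_force: 60.0
time: 40.4
position: [0.4852, 0.2259, 0.4119]
tool_rot: [[-1.0, -0.0, 0.003], [-0.0, 1.0, 0.001], [-0.003, 0.001, -1.0]]
force: [0.8, 1.4, -2.7]
grip_width: 0.449
grasp_force: 60.4
```

```bash
python3 -m pendant '-0.003 -0.02 0 0 0 0; -0.01 -0.055 0 0 0 0; -0.018 -0.1 0 0 0 0; -0.027 -0.15 0 0 0 0; -0.036 -0.2 0 0 0 0; -0.045 -0.245 0 0 0 0; -0.053 -0.28 0 0 0 0; -0.053 -0.297 0 0 0 0'; python3 -m pendant '0 0 0 0 0 0; 0 0 0.02 0 0 0; 0 0 0.045 0 0 0; 0 0 0.07 0 0 0; 0 0 0.085 0 0 0; 0 0 0.093 0 0 0; 0 0 0.097 0 0 0; 0 0 0.098 0 0 0'; python3 -m pendant '0 0 0.001 0 0 0; 0 0 0.002 0 0 0; 0 0 0.0025 0 0 0; 0 0 0.0025 0 0 0'
```

```text
time: 41.4
position: [0.5379, -0.073, 0.4088]
tool_rot: [[-1.0, 0.002, -0.002], [0.002, 1.0, 0.001], [0.002, 0.001, -1.0]]
force: [0.2, -0.7, -3.0]
grip_width: 0.448
grasp_force: 60.7
time: 42.4
position: [0.5381, -0.0712, 0.3126]
tool_rot: [[-1.0, -0.0, 0.001], [-0.0, 1.0, -0.0], [-0.001, -0.0, -1.0]]
force: [1.1, -0.4, -1.7]
grip_width: 0.447
grasp_force: 60.9
time: 42.9
position: [0.5383, -0.0715, 0.3117]
tool_rot: [[-1.0, -0.0, 0.003], [-0.0, 1.0, -0.001], [-0.003, -0.001, -1.0]]
force: [-2.2, 0.2, 6.9]
grip_width: 0.448
grasp_force: 61.9
```

```bash
python3 -m pendant '0 0 0 0 0 0; 0 0 0 0 0 0; 0 0 0 0 0 0; 0 0 0 0 0 0; 0 0 -0.03 0 0 0; 0 0 -0.07 0 0 0; 0 0 -0.095 0 0 0; 0 0 -0.095 0 0 0' -1;  python3 -m pendant '0.01 0.045 0 0 0 0; 0.02 0.1 0 0 0 0; 0.03 0.16 0 0 0 0; 0.04 0.215 0 0 0 0; 0.05 0.27 0 0 0 0; 0.06 0.325 0 0 0 0; 0.06 0.37 0 0 0 0; 0.06 0.384 0 0 0 0'; python3 -m pendant '0 0 0 0 0 0; 0 0 0.02 0 0 0; 0 0 0.02 0 0 0; 0 0 0.02 0 0 0'
```

```text
time: 43.9
position: [0.5385, -0.0714, 0.4067]
tool_rot: [[-1.0, -0.0, 0.004], [-0.0, 1.0, -0.001], [-0.004, -0.001, -1.0]]
force: [-0.3, -0.6, -1.3]
grip_width: 1.001
grasp_force: 0.0
time: 44.9
position: [0.477, 0.315, 0.4029]
tool_rot: [[-1.0, -0.004, -0.002], [-0.004, 1.0, -0.001], [0.002, -0.001, -1.0]]
force: [-0.1, 0.6, -0.8]
grip_width: 1.002
grasp_force: 0.0
time: 45.4
position: [0.4781, 0.3117, 0.3851]
tool_rot: [[-1.0, 0.001, -0.0], [0.001, 1.0, -0.0], [0.0, -0.0, -1.0]]
force: [0.2, -0.7, -0.4]
grip_width: 1.004
grasp_force: 0.0
```

```bash
python3 -m pendant '0 0 0.025 0 0 0; 0 0 0.05 0 0 0; 0 0 0.073 0 0 0; 0 0 0.073 0 0 0; 0 0 0.073 0 0 0'; python3 -m pendant '0 0 0 0 0 0; 0 0 0 0 0 0; 0 0 0 0 0 0; 0 0 0 0 0 0; 0 0 0 0 0 0; 0 0 0 0 0 0' 1 60; python3 -m pendant '0 0 -0.01 0 0 0; 0 0 -0.03 0 0 0; 0 0 -0.055 0 0 0; 0 0 -0.08 0 0 0; 0 0 -0.1 0 0 0; 0 0 -0.1 0 0 0'
```

```text
time: 46.02
position: [0.4783, 0.3127, 0.3131]
tool_rot: [[-1.0, 0.0, 0.002], [0.0, 1.0, 0.001], [-0.002, 0.001, -1.0]]
force: [-0.3, 0.6, -0.4]
grip_width: 1.004
grasp_force: 0.0
time: 46.78
position: [0.4782, 0.3128, 0.3131]
tool_rot: [[-1.0, -0.0, 0.002], [-0.0, 1.0, 0.001], [-0.002, 0.001, -1.0]]
force: [-0.4, -1.4, 5.9]
grip_width: 0.592
grasp_force: 62.7
time: 47.52
position: [0.478, 0.313, 0.4132]
tool_rot: [[-1.0, -0.0, 0.002], [-0.0, 1.0, 0.001], [-0.002, 0.001, -1.0]]
force: [1.5, 0.6, -3.2]
grip_width: 0.591
grasp_force: 62.9
```

```bash
python3 -m pendant '0 -0.02 0 0 0 0; 0 -0.055 0 0 0 0; 0 -0.1 0 0 0 0; 0 -0.15 0 0 0 0; 0 -0.2 0 0 0 0; 0.002 -0.25 0 0 0 0; 0.002 -0.295 0 0 0 0; 0.002 -0.3195 0 0 0 0'; python3 -m pendant '0 0 0 0 0 0; 0 0 0.02 0 0 0; 0 0 0.045 0 0 0; 0 0 0.07 0 0 0; 0 0 0.085 0 0 0; 0 0 0.093 0 0 0; 0 0 0.097 0 0 0; 0 0 0.098 0 0 0'; python3 -m pendant '0 0 0.001 0 0 0; 0 0 0.002 0 0 0; 0 0 0.0025 0 0 0; 0 0 0.0025 0 0 0'
```

```text
time: 48.52
position: [0.4747, -0.0094, 0.4104]
tool_rot: [[-1.0, 0.003, -0.002], [0.003, 1.0, -0.0], [0.002, -0.0, -1.0]]
force: [-0.0, 0.1, -3.2]
grip_width: 0.59
grasp_force: 63.5
time: 49.52
position: [0.4761, -0.0067, 0.314]
tool_rot: [[-1.0, -0.0, 0.001], [-0.0, 1.0, -0.0], [-0.001, -0.0, -1.0]]
force: [0.0, 0.7, -2.7]
grip_width: 0.591
grasp_force: 63.7
time: 50.02
position: [0.4764, -0.0069, 0.3131]
tool_rot: [[-1.0, -0.0, 0.003], [-0.0, 1.0, -0.0], [-0.003, -0.0, -1.0]]
force: [-2.6, -0.6, 8.4]
grip_width: 0.594
grasp_force: 65.0
```

```bash
python3 -m pendant '0 0 0 0 0 0; 0 0 0 0 0 0; 0 0 0 0 0 0; 0 0 0 0 0 0; 0 0 -0.03 0 0 0; 0 0 -0.07 0 0 0; 0 0 -0.095 0 0 0; 0 0 -0.095 0 0 0' -1;  python3 -m pendant '0 0.045 0 0 0 0; 0 0.1 0 0 0 0; 0 0.16 0 0 0 0; 0 0.22 0 0 0 0; 0 0.28 0 0 0 0; 0.005 0.34 0 0 0 0; 0.005 0.39 0 0 0 0; 0.005 0.4055 0 0 0 0'; python3 -m pendant '0 0 0 0 0 0; 0 0 0.02 0 0 0; 0 0 0.02 0 0 0; 0 0 0.02 0 0 0'
```

```text
time: 51.02
position: [0.4765, -0.0068, 0.408]
tool_rot: [[-1.0, -0.0, 0.004], [-0.0, 1.0, -0.001], [-0.004, -0.001, -1.0]]
force: [0.2, 0.1, -0.5]
grip_width: 0.997
grasp_force: 0.0
time: 52.02
position: [0.47, 0.4014, 0.4039]
tool_rot: [[-1.0, -0.004, -0.002], [-0.004, 1.0, -0.001], [0.002, -0.001, -1.0]]
force: [-0.6, -0.4, 0.3]
grip_width: 0.998
grasp_force: 0.0
time: 52.52
position: [0.4711, 0.3976, 0.3867]
tool_rot: [[-1.0, 0.001, 0.0], [0.001, 1.0, -0.0], [-0.0, -0.0, -1.0]]
force: [-0.6, 0.3, -0.1]
grip_width: 0.999
grasp_force: 0.0
```

```bash
python3 -m pendant '0 0 0.025 0 0 0; 0 0 0.05 0 0 0; 0 0 0.077 0 0 0; 0 0 0.077 0 0 0; 0 0 0.077 0 0 0'; python3 -m pendant '0 0 0 0 0 0; 0 0 0 0 0 0; 0 0 0 0 0 0; 0 0 0 0 0 0; 0 0 0 0 0 0; 0 0 0 0 0 0; 0 0 0 0 0 0' 1 60; python3 -m pendant '0 0 -0.01 0 0 0; 0 0 -0.03 0 0 0; 0 0 -0.055 0 0 0; 0 0 -0.08 0 0 0; 0 0 -0.1 0 0 0; 0 0 -0.1 0 0 0'
```

```text
time: 53.15
position: [0.4713, 0.3987, 0.3108]
tool_rot: [[-1.0, 0.0, 0.002], [0.0, 1.0, 0.001], [-0.002, 0.001, -1.0]]
force: [-0.6, 0.1, 0.4]
grip_width: 1.002
grasp_force: 0.0
time: 54.02
position: [0.4711, 0.3989, 0.31]
tool_rot: [[-1.0, -0.0, 0.002], [-0.0, 1.0, 0.001], [-0.002, 0.001, -1.0]]
force: [0.1, -0.2, 5.2]
grip_width: 0.355
grasp_force: 59.9
time: 54.78
position: [0.4709, 0.3989, 0.4105]
tool_rot: [[-1.0, -0.0, 0.002], [-0.0, 1.0, 0.001], [-0.002, 0.001, -1.0]]
force: [-0.4, 0.3, -3.0]
grip_width: 0.352
grasp_force: 59.6
```

```bash
python3 -m pendant '-0.005 -0.02 0 0 0 0; -0.015 -0.055 0 0 0 0; -0.025 -0.1 0 0 0 0; -0.035 -0.15 0 0 0 0; -0.047 -0.2 0 0 0 0; -0.057 -0.25 0 0 0 0; -0.0605 -0.295 0 0 0 0; -0.0605 -0.325 0 0 0 0'; python3 -m pendant '0 -0.007 0 0 0 0; 0 -0.007 0.02 0 0 0; 0 -0.007 0.045 0 0 0; 0 -0.007 0.07 0 0 0; 0 -0.007 0.085 0 0 0; 0 -0.007 0.093 0 0 0; 0 -0.007 0.097 0 0 0; 0 -0.007 0.098 0 0 0'; python3 -m pendant '0 0 0.001 0 0 0; 0 0 0.002 0 0 0; 0 0 0.0025 0 0 0; 0 0 0.0025 0 0 0'
```

```text
time: 55.78
position: [0.5308, 0.0708, 0.4076]
tool_rot: [[-1.0, 0.002, -0.003], [0.002, 1.0, -0.0], [0.003, -0.0, -1.0]]
force: [0.5, -0.3, -2.7]
grip_width: 0.355
grasp_force: 59.8
time: 56.78
position: [0.5316, 0.0668, 0.3116]
tool_rot: [[-1.0, -0.0, 0.001], [-0.0, 1.0, 0.0], [-0.001, 0.0, -1.0]]
force: [0.1, 0.0, -2.5]
grip_width: 0.355
grasp_force: 59.9
time: 57.28
position: [0.5317, 0.0667, 0.31]
tool_rot: [[-1.0, -0.0, 0.002], [-0.0, 1.0, -0.0], [-0.002, -0.0, -1.0]]
force: [-1.6, 0.7, 5.3]
grip_width: 0.355
grasp_force: 60.8
```

Release, rise, back to the first viewing pose, and check.

```bash
python3 -m pendant '0 0 0 0 0 0; 0 0 0 0 0 0; 0 0 0 0 0 0; 0 0 0 0 0 0; 0 0 -0.03 0 0 0; 0 0 -0.07 0 0 0; 0 0 -0.095 0 0 0; 0 0 -0.095 0 0 0' -1;  python3 -m pendant '-0.02 -0.03 0 0 0 0; -0.036 -0.066 0 0 0 0; -0.036 -0.066 0 0 0 0; -0.036 -0.066 0 0 0 0; -0.036 -0.066 0 0 0 0'; python3 -c "
from m import *
p=wrist(['round_bottle','square_bottle','spray_can','bulb_carton','plug_carton']);st()
p=eyes.grab_frame('scene');cv2.imwrite('pics/s7.png',p['image'])
for t in ('grease_tin','brake_pads'):print(t,finder.recognise(p,t)[:1])
"
```

```text
time: 58.28
position: [0.532, 0.0668, 0.4058]
tool_rot: [[-1.0, -0.0, 0.004], [-0.0, 1.0, -0.0], [-0.004, -0.0, -1.0]]
force: [-0.3, 0.2, 0.3]
grip_width: 1.0
grasp_force: 0.0
time: 58.9
position: [0.5669, 0.0015, 0.4032]
tool_rot: [[-1.0, -0.001, -0.001], [-0.001, 1.0, 0.0], [0.001, 0.0, -1.0]]
force: [0.1, 0.5, 0.7]
grip_width: 1.001
grasp_force: 0.0
round_bottle 0.86 ztop 0.1645 n 3193 mec [0.5326 0.0669] 0.017 mean [0.5319 0.0663 0.1632]
square_bottle 0.71 ztop 0.0277 n 2349 mec [ 0.5298 -0.241 ] 0.0912 mean [ 0.5317 -0.2109  0.0265]
spray_can 0.97 ztop 0.1699 n 10446 mec [ 0.4775 -0.0074] 0.026 mean [ 0.4769 -0.0072  0.1684]
bulb_carton 0.93 ztop 0.0551 n 3986 mec [0.4461 0.0775] 0.0287 mean [0.4458 0.0775 0.0535]
plug_carton 0.85 ztop 0.0312 n 2508 mec [ 0.4538 -0.0943] 0.0276 mean [ 0.4533 -0.0942  0.0296]
t 59.2 pos [0.5672 0.0012 0.4039] F [-0.  -0.3  0.1] grip 0.9997124554282719 0.0
[[-1.    -0.001  0.   ]
 [-0.001  1.     0.   ]
 [-0.     0.    -1.   ]]
[-0.139  0.298  0.023  1.296  0.    -0.14 ]
grease_tin [{'centre': [0.5415, -0.2333, 0.0553], 'confidence': 0.56}]
brake_pads [{'centre': [0.5533, -0.3497, 0.0395], 'confidence': 0.75}]
```

View pics/s7.png

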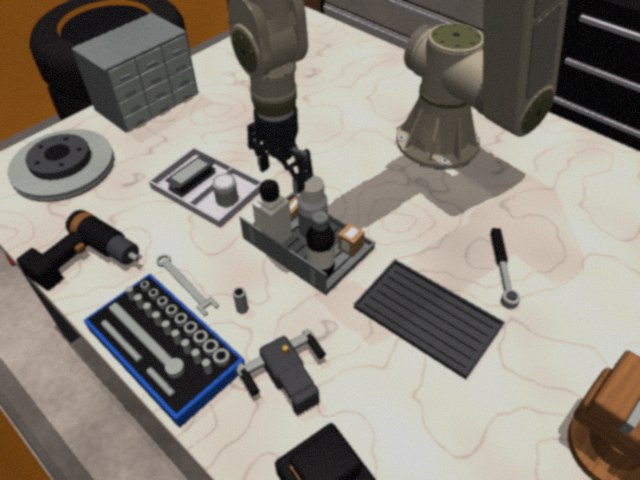

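Everything is upright: square bottle (270,208), round bottle (320,248), can (313,195), tin (225,187), drip tray empty. The network's top hit for the square bottle landed on the work tray, so I'll check its cap in the depth data and hand in only if it agrees.

```bash
python3 -c "
from m import *
w=cloud(eyes.grab_frame('wrist')).reshape(-1,3);q=w[(abs(w[:,2]-.163)<.004)&(abs(w[:,0]-.538)<.035)&(abs(w[:,1]+.071)<.035)]
e,r=cv2.minEnclosingCircle(q[:,:2].astype(np.float32)[:,None]);print(e,r,len(q))
if len(q)>2000 and np.hypot(e[0]-.5373,e[1]+.0707)<.008: print(manip.hand_in())
"
```

```text
(0.5381425023078918, -0.07274271547794342) 0.020986760035157204 4806
the job is handed in; nothing more can be done
None
```

The job is handed in at about 59 s of 141: the tin stands in the empty compartment beside the brake pads, and both bottles and the can are back upright within about 3 mm of where they stood. The cartons and pads show no measurable shift; no verdict was returned at hand-in.

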